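# Free the spice carousel's brake and hold the gold-capped jar at the front

### The arm

A 6-joint arm with a two-finger parallel gripper is mounted at the origin on a cart in front of the work surface, level with it; the furniture and walls round the work are solid. World frame = base frame: x ahead of the robot, y to its left, z up, the work surface at z = 0. Lengths are in m, angles in degrees, forces in N, time in s.
With the tool pointing down it reaches from about 0.3 to 0.75 m from the base axis. Payload 8.5 kg.
Tool frame: the origin (TCP) lies at the very end of the fingers, on their centre line; the grasp point (between the pads) lies 19 mm behind it; z points along the fingers, y is the line along which they close (so a half turn about z gives the same grasp; the last joint's range is limited). The gripper opens to 85 mm and grips with 20 to 120 N. Pads are 22 mm wide; open, the fingers measure 114 mm over their backs; the gripper's body (76 mm by 85 mm) begins 54 mm behind the grasp point. The pads swing forward as they close: fully open they stand 13 mm farther back than shut.
Start: joints at [57.68, 21.807, 74.336, -0, 83.858, -12.336], TCP at [0.188, 0.517, 0.198] pointing down, gripper open.
Joint ranges: [-178.18, 178.18], [-50.72, 133.34], [12.68, 142.11], [-81.47, 261.47], [9.98, 163.14], [-165.26, 165.26]. Speed limits (degrees/s): [136.94, 136.94, 180, 180, 180, 180].

### API

Orientations are given as a 3x3 rotation matrix whose columns are the frame's x, y, z axes.
In Python, from rig import env gives the robot as it stands.
- The arm moves only by the tool move_arm, never from a script. Its argument "plan" is a list of rows, each a list of 7 numbers: the turn, a rotation vector about the tool's x, y, z in degrees, then the shift along the tool's x, y, z in cm, then the gripper command: -1 is shut, 1 is fully open, values between are in proportion. In form: [[ax, ay, az, tx, ty, tz, jaw], ...]. A call has 1 to 5 rows; each row is the pose to reach, as a shift and turn from the pose commanded when the call began, along the tool's axes at that moment; what a row does not reach only later rows make up. A row lasts 1/10 s, in which the tool goes at most 50 mm and 8.59 degrees, less where a joint would pass 70% of its speed; a pose out of reach is approached as far as the arm can. A call with a gripper value outside its range is refused whole. The fingers move at their own pace and stop on an object; "squeeze" is the grip in N (left out, the last holds). Time passes only in rows, so rows that repeat a pose let the fingers close. It gives the time, the measured TCP pose, the force, the opening and the grip force at its end, in the units of the state.
- env.observe(): the state, without advancing time (a new reading comes with each control period).
- env.get_image(name): name is "side" or "top"; returns a dict with "color" (384x512x3 uint8, red, green, blue), "fov_y" (degrees; the focal length in pixels is half the picture's height over the tangent of half this angle, whatever the lens; pixels are square), "cx", "cy" (the principal point, pixels), "distortion" ([k1, k2, p1, p2, k3] as OpenCV has them; the pictures are not rectified), "R" (3x3) and "t" (3): a world point X has camera coordinates R X + t. Camera axes: x right, y down, z forward; pixel columns grow to the right and rows downward; lengths in m; the calibration is good to about 2 mm. A picture is of the moment at which its call begins. There is no depth.
- env.close_job(): hands the job in; it is judged then, once.
Trained networks look in a picture, given as the dict that the camera call returned (one of the last four; its "shot" number tells which), for a name from the list of things; names that differ only in an ending like _2 or _b are one class to them, and where a whole thing is asked for, a point or a joint stands for the part that bears it (a point fixed in the world has none). Each returns a list of dicts, best first, with "conf" (0 to 1); they miss things now and then, are a little off and sometimes report something else, mostly with a low value. They report only what shows in the picture. A call takes as long as a camera call.
- env.outline_of(target, picture): "mask" (384x512 bool, what is visible of it) and "bbox" ([centre column, centre row, width, height] in pixels, round what is visible of it).
- env.tip_of(target, picture): "pixel" ([column, row] in pixels: a listed point, or the origin of a listed thing).
The state is a dict: "time_s": time; "q": joint angles; "qvel": joint speeds; "joint_efforts": joint torques, N m; "position": TCP position; "tool_rot": TCP orientation; "ft_force": force on the tool from outside, world axes, zero at the start; "wrist_torque": the same for the moment, N m; "grip_width": finger opening in m; "gripper_force": force on a finger pad.
Only numpy, scipy, OpenCV 4.12 (cv2) and the standard library are available. Lean on these libraries where they do the work, as an engineer would, in place of code of your own. Each camera call takes 0.05 s, during which the arm holds its last target. There are 200 camera calls.

### The job

Release the brake of the spice carousel: turn its black dial clockwise until the dial's white line points at the green dot, and leave it there. Then take the wooden bar grip on top of the carousel and turn the turntable, either way round, until its gold-capped jar stands at the front, in line with the red arrow on the base. Finish while still gripping the bar, holding the turntable still with the gold-capped jar at the arrow, and leave the jigger, measuring cup and bottle standing round it where they are.

Things in the scene. Friction and masses are not known exactly. Their poses are not given: they have to be found in the camera images.
- carousel: Fixed base of the carousel: round dark steel foot, 104 mm across. Origin: on the worktop under the turntable's axis; z up. Its -x axis points from there to a small red arrow (105 to 119 mm out, 26 mm high) that marks the front. On an arm at x = -153, y = -62 mm stands a grey round dial housing, 68 mm across, 20 mm high, with a white tick scale, a red and a green dot.
- front_spot (a point): Fixed point of the base, in line with the red arrow, 62 mm from the turntable's axis and 85 mm above the worktop: where the middle of the gold-capped jar belongs at the end.
- turntable (a joint): Angle of the round wooden turntable (184 mm across, 18 to 28 mm above the worktop), rad, counter-clockwise from above positive, no stops. 0 or any whole turn puts the gold-capped jar at the red arrow. Brake off: it turns easily (0.02 N m) and stays where left; brake on: it resists strongly. Four jars, tops at 138 mm, are fixed on it 90 degrees apart, 62 mm from the axis: one gold cap, three black.
- gold_spot (a point): Middle of the gold-capped jar (42 mm across, 106 mm tall, green label), 62 mm from the turntable's axis, 85 mm above the worktop. It turns with the turntable.
- hub_grip: Upright steel post with a dark wooden bar grip on top, on the turntable's axis, turning with the turntable. Origin on the axis, 18 mm above the worktop. The bar is 54 mm long (its own x axis), 16 mm wide (its own y axis) and 36 mm tall, from 162 to 198 mm above the worktop, clear above the jars; its -x end is on the side of the gold-capped jar.
- grip_center (a point): Centre of the wooden bar grip, 180 mm above the worktop, on the turntable's axis; axes as hub_grip.
- brake_dial (a joint): Angle of the black dial, rad, clockwise from above positive, stops at 0 and 2.9. Its white line is at the red dot (towards -x of the carousel) at 0 and at the green dot at 1.45; ticks every 0.29. Stays where left (0.08 N m friction). Up to about 1.0 a rubber pad brakes the turntable; from 1.25 on it is free.
- dial_grip (a point): Point on the dial's axis, 45 mm above the worktop. The black dial is a disc, 46 mm across, its top 26 mm above the worktop, with a finger bar: 44 mm long (the point's x axis), 12 mm wide (its y axis), top 58 mm above the worktop. The white line runs along the bar's top from the centre to its -x end.
- jigger: Loose steel jigger, 45 mm across, 80 mm tall; leave it alone. Origin: centre of its underside.
- cup: Loose clear conical measuring cup, 57 mm across, 119 mm tall; leave it alone. Origin: centre of its underside.
- bottle: Loose bottle with a black cap, 60 mm across, 201 mm tall; leave it alone. Origin: centre of its underside.

How it is judged:
By the outcome, as a careful person would: the job done as asked, in the order asked, and still so for the second after the job is handed in, while the arm keeps its last pose, push and grip.
It also fails if it takes over 58 s, if anything falls off the work surface, if the arm or the gripper's body presses on something with over 40 N, if the wrist force passes 120 N, or if a joint passes its speed limit or range.

## Working session

There is one attempt and no reset: what is moved stays moved. The work goes in short steps, Python scripts to look and compute and a tool call to move; the robot and the scene stay as the last step left them, time stands still between calls to the robot, and variables do not carry over. Pictures are saved under pics/ and viewed, at most 10 in all, crops included, and the job is handed in when it is done.

Besides the shell and the picture viewer there is one more tool, called after "Request:" as name(argument=value, ...), one argument or row to a line, values as JSON. move_arm: Moves the arm, as the interface text tells. Its arguments: {"type":"object","properties":{"plan":{"type":"array"},"squeeze":{"type":"number"}},"required":["plan"]}

```bash
ls; mkdir -p pics; cat > h.py <<'E'
import numpy as np, cv2
from rig import env
def K(p):
    f=p["color"].shape[0]/2/np.tan(np.radians(p["fov_y"])/2)
    return np.array([[f,0,p["cx"]],[0,f,p["cy"]],[0,0,1]])
def ray(p,px):
    u=cv2.undistortPoints(np.array([[px]],float),K(p),np.array(p["distortion"],float))[0,0]
    R=np.array(p["R"]);t=np.array(p["t"])
    return -R.T@t, R.T@np.array([u[0],u[1],1])
def atz(p,px,z):
    c,d=ray(p,px); return c+d*(z-c[2])/d[2]
def proj(p,X):
    return cv2.projectPoints(np.array(X,float).reshape(-1,3),cv2.Rodrigues(np.array(p["R"],float))[0],np.array(p["t"],float),K(p),np.array(p["distortion"],float))[0][:,0]
def save(p,n,crop=None,s=1):
    im=p["color"][...,::-1]
    if crop: im=im[crop[1]:crop[3],crop[0]:crop[2]]
    cv2.imwrite("pics/"+n,cv2.resize(im,None,fx=s,fy=s,interpolation=cv2.INTER_CUBIC))
E
cat > a.py <<'E'
from h import *
np.set_printoptions(precision=4,suppress=True)
ps={n:env.get_image(n) for n in("side","top")}
Z=dict(carousel=0,front_spot=.085,gold_spot=.085,grip_center=.18,dial_grip=.045,jigger=0,cup=0,bottle=0,hub_grip=.018)
for n,p in ps.items():
    print(n,"cam",ray(p,(256,192))[0])
    for k,z in Z.items():
        for d in env.tip_of(k,p)[:1]: print(n,k,np.round(d["pixel"],1),round(d["conf"],2),atz(p,d["pixel"],z))
im=np.hstack([ps["side"]["color"],ps["top"]["color"]])[...,::-1]
cv2.imwrite("pics/a.png",cv2.resize(im,(800,300),interpolation=cv2.INTER_AREA))
save(ps["top"],"top1.png",None,1.5)
s=env.observe();print(s["position"],s["tool_rot"],s["time_s"],s["ft_force"])
E
python3 a.py
```

```text
pics
side cam [ 0.4265 -0.8498  1.2071]
side carousel [258.5 183.8] 0.57 [ 0.5611 -0.1868  0.    ]
side front_spot [237.7 173.6] 0.57 [ 0.4964 -0.1875  0.085 ]
side gold_spot [244.5 157. ] 0.9 [ 0.5266 -0.1325  0.085 ]
side grip_center [259.4 154.6] 0.63 [ 0.5611 -0.1929  0.18  ]
side dial_grip [212.4 211.7] 0.49 [ 0.4034 -0.2804  0.045 ]
side jigger [269.9 137.1] 0.73 [ 0.6331 -0.0143  0.    ]
side cup [305.8 254.2] 0.89 [ 0.6542 -0.4455  0.    ]
side bottle [270.9 268.1] 0.7 [ 0.5447 -0.4683  0.    ]
side hub_grip [256.  182.6] 0.87 [ 0.5521 -0.191   0.018 ]
top cam [ 0.4298 -0.2542  1.1445]
top carousel [231.3 193.1] 0.59 [ 0.5676 -0.2051  0.    ]
top front_spot [228.1 214.8] 0.94 [ 0.5006 -0.2021  0.085 ]
top gold_spot [204.4 205.3] 0.89 [ 0.5238 -0.1399  0.085 ]
top grip_center [224.  188.4] 0.74 [ 0.5568 -0.1951  0.18  ]
top jigger [165.5 168.4] 0.59 [ 0.6334 -0.0169  0.    ]
top cup [317.6 163.9] 0.92 [ 0.657 -0.447  0.   ]
top bottle [330.7 204.8] 0.61 [ 0.5416 -0.4844  0.    ]
top hub_grip [226.3 193.2] 0.53 [ 0.5649 -0.192   0.018 ]
[0.188  0.5169 0.198 ] [[-0.9398  0.3418  0.    ]
 [ 0.3418  0.9398 -0.    ]
 [-0.     -0.     -1.    ]] 1.0 [ 0.3256 -0.4536  0.1843]
```

View pics/top1.png

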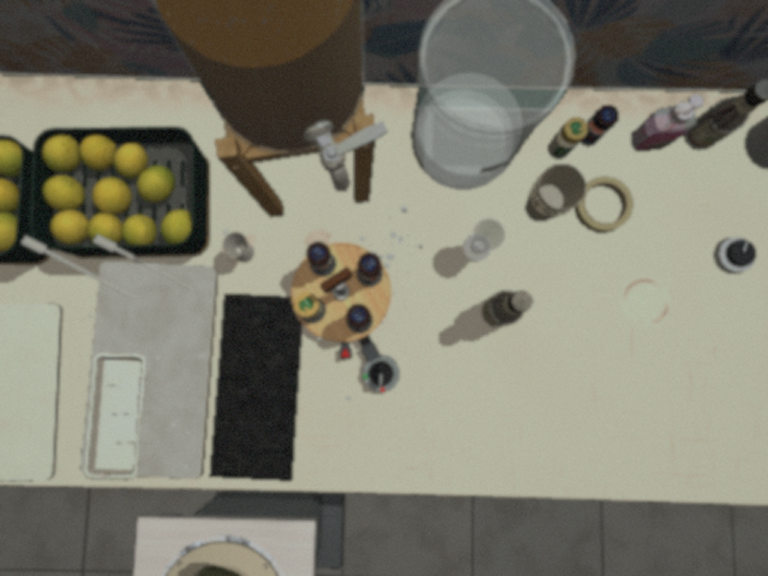

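```bash
python3 - <<'E'
from h import *
p=env.get_image("top");save(p,"dial.png",(200,150,330,270),5)
print(proj(p,[[.40,-.276,.058],[.56,-.194,.198]]))
p=env.get_image("side");save(p,"side.png",(150,90,350,240),4)
print(proj(p,[[.40,-.276,.058],[.56,-.194,.198]]))
E
```

```text
[[255.54897885 254.47686864]
 [223.11188371 185.99661572]]
[[210.68588312 208.67527802]
 [259.16319361 151.45166285]]
```

View pics/dial.png

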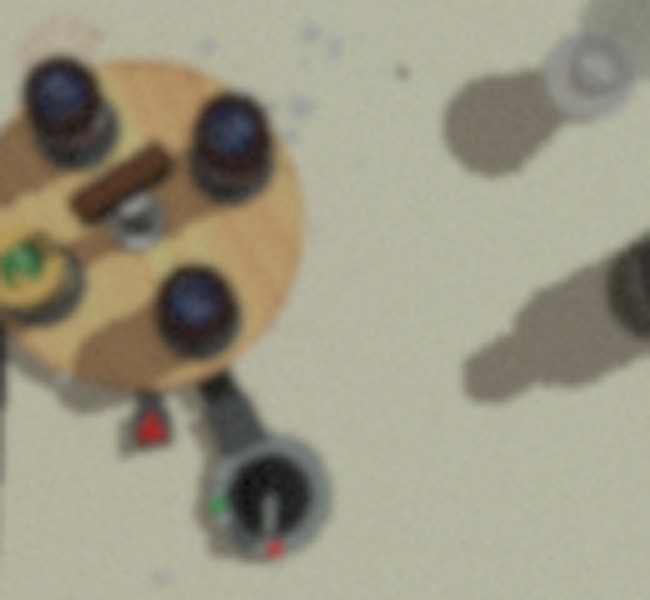

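View pics/side.png

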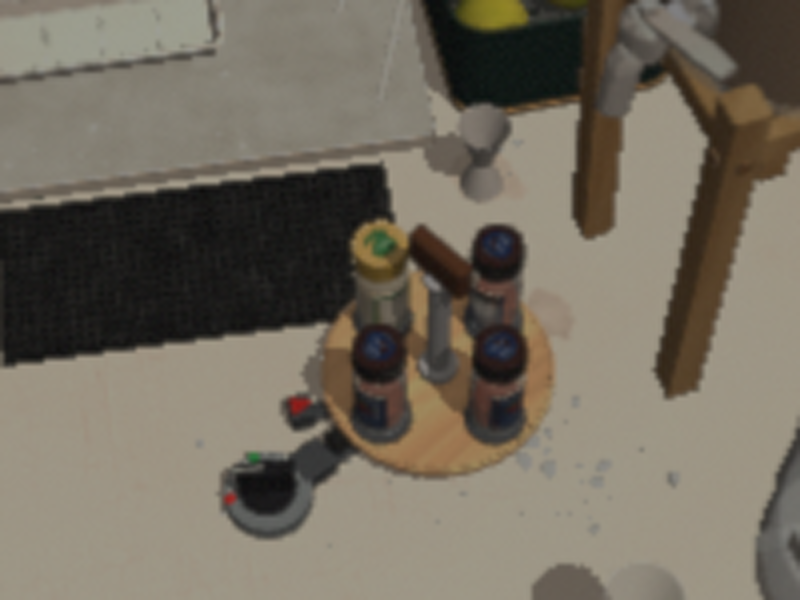

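The top crop shows the dial at about px (254,249), its white line near the red dot (255,260), the green dot at (244,251), the arrow at (230,236) and the gold jar to the left of the axis. The side crop agrees with this. Next I'll fit the base pose and the angles.

```bash
cat > b.py <<'E'
from h import *
from scipy.optimize import least_squares
np.set_printoptions(precision=4,suppress=True)
ps={n:env.get_image(n) for n in("side","top")}
# carousel-frame points, measured pixels
ctr=lambda m:np.array(m.nonzero())[::-1].mean(1)
def red(p,lo):
    hsv=cv2.cvtColor(p["color"],cv2.COLOR_RGB2HSV)
    h,s,v=[hsv[...,i].astype(int) for i in range(3)]
    return (((h<8)|(h>172))if lo=="r" else ((h>45)&(h<85)))&(s>110)&(v>50)
obs=[]
for n,p in ps.items():
    for c,nm in(("r","red"),("g","green")):
        k,l,st,ce=cv2.connectedComponentsWithStats(red(p,c).astype(np.uint8))
        g=proj(p,[.42,-.25,.02])[0]
        print(n,nm,[(np.round(ce[i],1).tolist(),int(st[i,4])) for i in range(1,k) if st[i,4]>2 and np.hypot(*(ce[i]-g))<45])
    for k in("turntable","grip_center","brake_dial","gold_spot"):
        for d in env.outline_of(k,p)[:1]: print(n,k,np.round(d["bbox"],1),round(d["conf"],2),int(d["mask"].sum()))
E
python3 b.py
```

```text
side red [([224.1, 190.7], 19), ([207.0, 214.3], 7)]
side green [([213.3, 204.3], 3)]
side turntable [261.9 176.2  60.8  62.2] 0.91 2851
side grip_center [260.8 164.7  16.6  34.4] 0.68 322
side brake_dial [215.2 212.   12.6  13.2] 0.57 173
side gold_spot [260.6 174.4  62.1  65.3] 0.95 2924
top red [([229.8, 235.5], 24), ([254.5, 259.5], 4)]
top green []
top turntable [225.8 195.8  67.4  72.3] 0.83 3640
top grip_center [225.6 187.9  23.2  16.3] 0.59 200
top brake_dial [256.5 247.5  19.4  14. ] 0.63 198
```

```bash
cat > c.py <<'E'
from h import *
from scipy.optimize import least_squares
np.set_printoptions(precision=4,suppress=True)
ps={n:env.get_image(n) for n in("side","top")}
D=np.array([-.153,-.062]);r=.0285
O=[("top",(-.112,0,.026),0,(229.8,235.5)),("side",(-.112,0,.026),0,(224.1,190.7)),
("top",(D[0]-r,D[1],.021),0,(254.7,259.5)),("side",(D[0]-r,D[1],.021),0,(207,214.3)),
("top",(D[0]-r*np.cos(1.45),D[1]+r*np.sin(1.45),.021),0,(243.6,251)),("side",(D[0]-r*np.cos(1.45),D[1]+r*np.sin(1.45),.021),0,(213.3,204.3))]
for n,px in(("top",[(204.4,202.4),(238,211),(246.6,175.6),(212.4,169)]),("side",[(245,150),(245,177),(275,177),(274.5,151.2)])):
    for i,q in enumerate(px):
        a=np.pi+i*np.pi/2; O.append((n,(.062*np.cos(a),.062*np.sin(a),.138),1,q))
def rot(a): c,s=np.cos(a),np.sin(a); return np.array([[c,-s],[s,c]])
def res(v,raw=0):
    e=[]
    for n,X,m,q in O:
        w=rot(v[2]+m*v[3])@np.array(X[:2])+v[:2]
        e.append(proj(ps[n],[*w,X[2]])[0]-q)
    return np.ravel(e)
f=least_squares(res,[.56,-.195,.1,-1.1],loss="soft_l1")
v=f.x; print(v,np.degrees(v[2:])); print(res(v).reshape(-1,2).round(1).tolist())
d=rot(v[2])@D+v[:2]; print("dial",d)
p=ps["top"]
for a in np.arange(-.3,.31,.1):
    w=d+rot(v[2]-a)@[-.022,0]; print(a,proj(p,[*w,.058])[0],proj(ps["side"],[*w,.058])[0])
print(proj(p,[*d,.058])[0],proj(ps["side"],[*d,.058])[0])
a=cv2.resize(p["color"][225:275,225:275],(600,600),interpolation=cv2.INTER_CUBIC)
cv2.imwrite("pics/d2.png",a[...,::-1])
b=cv2.resize(ps["side"]["color"][180:230,185:235],(600,600),interpolation=cv2.INTER_CUBIC)
cv2.imwrite("pics/d3.png",cv2.resize(np.hstack([a,b]),(800,400))[...,::-1])
E
python3 c.py
```

```text
[ 0.5607 -0.1964  0.0895 -1.0716] [  5.1305 -61.4009]
[[0.3, -0.3], [0.2, 0.1], [-0.1, -0.0], [-0.0, 0.0], [-0.0, -0.2], [-0.4, -0.0], [-0.2, -0.0], [0.8, -0.8], [0.1, 0.3], [-0.1, -0.8], [-0.3, 0.7], [-1.1, -0.7], [-0.5, -0.3], [-0.2, -0.1]]
dial [ 0.4139 -0.2718]
-0.3 [257.0755 257.007 ] [208.6991 210.2764]
-0.19999999999999998 [256.2791 257.2689] [208.3616 209.6937]
-0.09999999999999998 [255.4604 257.4491] [208.0925 209.0815]
5.551115123125783e-17 [254.6277 257.5457] [207.8945 208.446 ]
0.10000000000000003 [253.7895 257.5577] [207.7693 207.7936]
0.2 [252.9541 257.4851] [207.7181 207.131 ]
0.3000000000000001 [252.1299 257.3286] [207.7411 206.4647]
[254.0709 249.1025] [215.1447 206.6602]
```

View pics/d3.png

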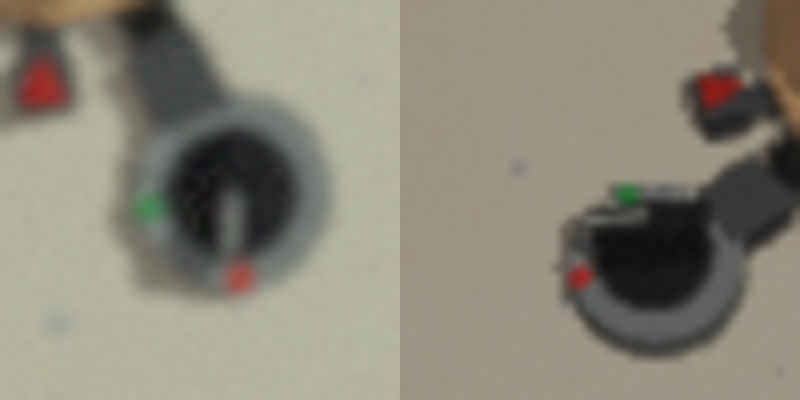

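Base fit is good to under 1 px: axis (0.561,-0.196), yaw 5.1°, dial (0.414,-0.272), dial angle about 0.15, and the gold jar needs +61.4° counter-clockwise. Moving now.

Request:
move_arm(
  plan=[
    [0,0,-8,-28.7,-28.6,0,1],
    [0,0,-16.5,-28.7,-28.6,0,1],
    [0,0,-16.5,-28.7,-28.6,0,1],
    [0,0,-16.5,-28.7,-28.6,0,1],
    [0,0,-16.5,-28.7,-28.6,0,1],
  ],
)

```text
time_s: 2.2
position: [0.2923, 0.2937, 0.1982]
tool_rot: [[-0.998, 0.06, 0.001], [0.06, 0.998, 0.0], [-0.001, 0.0, -1.0]]
ft_force: [1.7, 0.1, 0.7]
grip_width: 0.0854
gripper_force: 0.0
```

```bash
cat > g.py <<'E'
import sys; from h import *
s=env.observe();R=np.array(s["tool_rot"]);P=np.array(s["position"])
x,y,z,yaw=map(float,sys.argv[1:5])
cur=np.degrees(np.arctan2(R[1,0],R[0,0]))
print("pos",P.round(4),"yaw",round(cur,2),"t",s["time_s"],"q",np.round(s["q"],1),"tilt",R[:,2].round(4))
print("shift cm",(R.T@(np.array([x,y,z])-P)*100).round(2),"az",round((cur-yaw+180)%360-180,2))
E
python3 g.py .36 .15 .198 176.5;python3 g.py .414 -.272 .12 176.5
```

```text
pos [0.2923 0.2937 0.1982] yaw 176.55 t 2.2 q [ 28.7   8.   93.8  -0.   78.1 -57.9] tilt [ 6.e-04  3.e-04 -1.e+00]
shift cm [ -7.62 -13.93   0.02] az 0.05
pos [0.2923 0.2937 0.1982] yaw 176.55 t 2.2 q [ 28.7   8.   93.8  -0.   78.1 -57.9] tilt [ 6.e-04  3.e-04 -1.e+00]
shift cm [-15.54 -55.73   7.82] az 0.05
```

Request:
move_arm(
  plan=[
    [0,0,0,-7.6,-14,0,1],
    [0,0,0,-7.6,-14,0,1],
    [0,0,0,-7.6,-14,0,1],
    [0,0,0,-9,-22,0,1],
    [0,0,0,-10,-26,0,1],
  ],
)

```text
time_s: 2.7
position: [0.3709, 0.0586, 0.1982]
tool_rot: [[-0.998, 0.061, 0.001], [0.061, 0.998, -0.0], [-0.001, -0.0, -1.0]]
ft_force: [1.3, -0.4, -1.5]
grip_width: 0.0854
gripper_force: 0.0
```

```bash
python3 g.py .414 -.272 .12 176.5
```

```text
pos [0.3709 0.0586 0.1982] yaw 176.52 t 2.7 q [ -9.3   3.9  98.7   0.   77.4 -95.8] tilt [ 6.e-04 -1.e-04 -1.e+00]
shift cm [ -6.3  -32.74   7.83] az 0.02
```

Request:
move_arm(
  plan=[
    [0,0,0,-6.3,-32.7,0,1],
    [0,0,0,-6.3,-32.7,0,1],
    [0,0,0,-6.3,-32.7,0,1],
    [0,0,0,-6.3,-32.7,0,1],
    [0,0,0,-6.3,-32.7,0,1],
  ],
)

```text
time_s: 3.2
position: [0.4029, -0.1895, 0.1983]
tool_rot: [[-0.998, 0.061, 0.001], [0.061, 0.998, -0.0], [-0.001, -0.0, -1.0]]
ft_force: [1.5, 0.6, -0.2]
grip_width: 0.085
gripper_force: 0.0
```

Request:
move_arm(
  plan=[
    [0,0,0,0,-7.6,0,1],
    [0,0,0,0,-7.6,0,1],
    [0,0,0,0,-7.6,3,1],
    [0,0,0,0,-7.6,7,1],
    [0,0,0,0,-7.6,7,1],
  ],
)

```text
time_s: 3.7
position: [0.3967, -0.2615, 0.1246]
tool_rot: [[-0.998, 0.061, -0.006], [0.061, 0.998, 0.006], [0.006, 0.006, -1.0]]
ft_force: [-0.3, 0.6, -0.3]
grip_width: 0.0853
gripper_force: 0.0
```

```bash
python3 g.py .414 -.272 .03 176.5
```

```text
pos [ 0.3967 -0.2615  0.1246] yaw 176.48 t 3.7 q [ -47.7   18.8   92.4   -0.    69.2 -134.2] tilt [-0.0058  0.0064 -1.    ]
shift cm [-1.85 -1.    9.44] az -0.02
```

Request:
move_arm(
  plan=[
    [0,0,0,-1.9,-1,0,1],
    [0,0,0,-1.9,-1,3,1],
    [0,0,0,-1.9,-1,6,1],
    [0,0,0,-1.9,-1,6,1],
    [0,0,0,-1.9,-1,6,1],
  ],
)

```text
time_s: 4.2
position: [0.4175, -0.2747, 0.0698]
tool_rot: [[-0.998, 0.06, 0.001], [0.06, 0.998, -0.001], [-0.001, -0.001, -1.0]]
ft_force: [-0.4, -0.3, 1.1]
grip_width: 0.0854
gripper_force: 0.0
```

```bash
python3 g.py .414 -.272 .032 176.5; python3 - <<'E'
from h import *
a=env.get_image("top");b=env.get_image("side")
f=lambda i:cv2.resize(i,(400,400),interpolation=cv2.INTER_CUBIC)
cv2.imwrite("pics/e.png",np.hstack([f(a["color"][200:280,210:290]),f(b["color"][160:240,170:250])])[...,::-1])
E
```

```text
pos [ 0.4175 -0.2747  0.0698] yaw 176.53 t 4.2 q [ -46.9   24.8   93.5   -0.    61.6 -133.5] tilt [ 0.001  -0.0011 -1.    ]
shift cm [0.37 0.26 3.78] az 0.03
```

View pics/e.png

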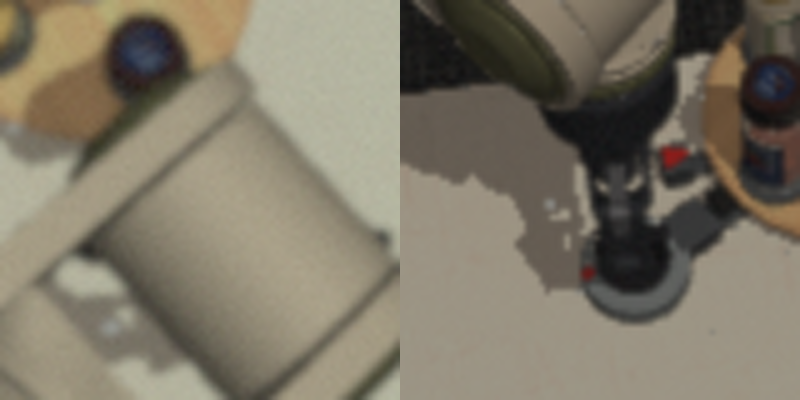

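The arm hides the dial in the top view. In the side view the fingers sit over the dial (about px (295,210)). Descending and gripping.

Request:
move_arm(
  plan=[
    [0,0,0,0.4,0.3,1,1],
    [0,0,0,0.4,0.3,3.7,1],
    [0,0,0,0.4,0.3,3.7,1],
    [0,0,0,0.4,0.3,3.7,0],
    [0,0,0,0.4,0.3,3.7,-0.4],
  ],
  squeeze=30,
)

```text
time_s: 4.8
position: [0.4138, -0.2717, 0.0326]
tool_rot: [[-0.998, 0.061, 0.002], [0.061, 0.998, -0.002], [-0.002, -0.002, -1.0]]
ft_force: [0.4, -0.1, 0.7]
grip_width: 0.059
gripper_force: 0.0
```

Request:
move_arm(
  plan=[
    [0,0,0,0,0,0,-1],
    [0,0,0,0,0,0,-1],
    [0,0,0,0,0,0,-1],
    [0,0,0,0,0,0,-1],
    [0,0,0,0,0,0,-1],
  ],
)

```text
time_s: 5.3
position: [0.4131, -0.271, 0.0311]
tool_rot: [[-0.998, 0.061, -0.0], [0.061, 0.998, 0.0], [0.0, 0.0, -1.0]]
ft_force: [-0.0, -0.8, 0.3]
grip_width: 0.0003
gripper_force: 0.0
```

```bash
python3 g.py .414 -.272 .032 102.1; python3 -c "
from h import *;s=env.observe();print(s['ft_force'],s['wrist_torque'],s['grip_width'])"
```

```text
pos [ 0.4131 -0.271   0.0311] yaw 176.52 t 5.3 q [ -47.    27.7   96.9   -0.    55.4 -133.5] tilt [-0.  0. -1.]
shift cm [-0.1  -0.09 -0.09] az 74.42
[-0.02785389 -0.76377497  0.33277737] [-0.02983047 -0.00103595  0.02227505] 0.0002553526733631312
```

```bash
python3 - <<'E'
from h import *
b=env.get_image("side")
print(proj(b,[[.413,-.271,.031],[.413,-.271,.058]]))
save(b,"f.png",(175,170,255,230),8)
for d in env.tip_of("dial_grip",b):print(d)
E
```

```text
[[215.53267628 210.4313861 ]
 [214.8117747  206.47090355]]
{'pixel': [215.0, 210.6], 'conf': 0.4}
```

View pics/f.png

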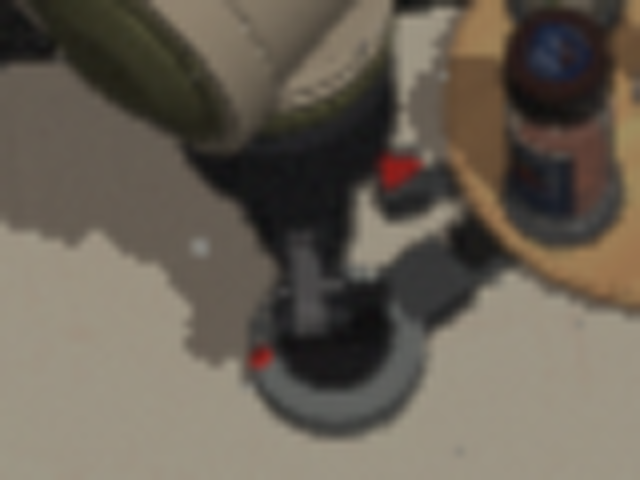

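```bash
python3 - <<'E'
from h import *
np.set_printoptions(precision=4,suppress=True)
a=env.get_image("top");b=env.get_image("side")
print(atz(a,(254.4,249.6),.018),atz(b,(217.1,213.75),.018), "line tip/centre z.058",atz(a,(253.75,256.2),.058),atz(b,(207.8,207.1),.058),atz(a,(254,249.4),.058),atz(b,(215.6,206.6),.058))
d=[.4139,-.2718]
t=np.linspace(0,6.28,9)[:-1]
print(proj(b,[[d[0]+.034*np.cos(i),d[1]+.034*np.sin(i),.02] for i in t]).round(1).tolist())
s=env.observe();print(s["grip_width"],s["gripper_force"])
E
```

```text
[ 0.412  -0.2734  0.018 ] [ 0.416  -0.2765  0.018 ] line tip/centre z.058 [ 0.3954 -0.2714  0.058 ] [ 0.3923 -0.2693  0.058 ] [ 0.4131 -0.2716  0.058 ] [ 0.4152 -0.2718  0.058 ]
[[227.2, 210.4], [222.8, 204.0], [214.6, 202.4], [207.3, 206.5], [205.0, 214.0], [209.3, 220.6], [217.7, 222.3], [225.1, 218.0]]
-0.00029420730371270147 0.0
```

Request:
move_arm(
  plan=[
    [0,0,4,0,0,0,-1],
    [0,0,8,0,0,0,-1],
    [0,0,12,0,0,0,-1],
    [0,0,16,0,0,0,-1],
    [0,0,20,0,0,0,-1],
  ],
)

```text
time_s: 6.0
position: [0.4131, -0.271, 0.031]
tool_rot: [[-0.916, 0.401, -0.0], [0.401, 0.916, 0.0], [0.0, 0.0, -1.0]]
ft_force: [-0.6, -0.1, -0.7]
grip_width: -0.0003
gripper_force: 0.0
```

```bash
python3 - <<'E'
from h import *
s=env.observe();print(s["grip_width"],s["gripper_force"],s["ft_force"],s["wrist_torque"])
E
```

```text
-0.0003350856579695075 0.0 [-0.61486962 -0.06390959 -0.73678132] [0.00629108 0.03723909 0.01806891]
```

Request:
move_arm(
  plan=[
    [0,0,20,0,0,0,1],
    [0,0,20,0,0,0,1],
    [0,0,20,0,0,0,1],
    [0,0,20,0,0,-4,1],
    [0,0,20,0,0,-9,1],
  ],
)

```text
time_s: 6.5
position: [0.4122, -0.2702, 0.1207]
tool_rot: [[-0.725, 0.688, -0.003], [0.688, 0.725, 0.004], [0.005, 0.0, -1.0]]
ft_force: [1.3, -1.1, 0.2]
grip_width: 0.0726
gripper_force: 0.0
```

```bash
python3 g.py .30 -.15 .17 176.5; python3 -c "
from h import *;print(env.observe()['grip_width'])"
```

```text
pos [ 0.4122 -0.2702  0.1207] yaw 136.5 t 6.5 q [-47.   20.6  90.3  -0.   69.4 -93.5] tilt [-0.0035  0.0037 -1.    ]
shift cm [16.43  1.   -4.85] az -40.0
0.07262822886574442
```

Request:
move_arm(
  plan=[
    [0,0,0,8,12,-5,1],
    [0,0,0,8,12,-5,1],
    [0,0,0,8,12,-5,1],
    [0,0,0,8,12,-5,1],
    [0,0,0,8,12,-5,1],
  ],
)

```text
time_s: 7.0
position: [0.4378, -0.1282, 0.1714]
tool_rot: [[-0.727, 0.686, 0.001], [0.686, 0.727, -0.001], [-0.001, 0.0, -1.0]]
ft_force: [-0.8, 0.1, -1.4]
grip_width: 0.0857
gripper_force: 0.0
```

```bash
python3 - <<'E'
from h import *
a=env.get_image("top");b=env.get_image("side")
f=lambda i:cv2.resize(i,(400,400),interpolation=cv2.INTER_CUBIC)
cv2.imwrite("pics/g.png",np.hstack([f(a["color"][225:275,225:275]),f(b["color"][180:230,185:235])])[...,::-1])
E
```

```text
(no output)
```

View pics/g.png

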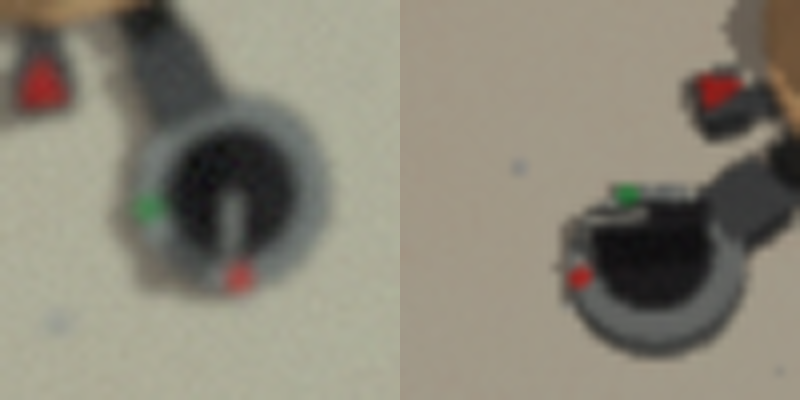

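```bash
python3 - <<'E'
from h import *
s=env.observe();P=np.array(s["position"]);R=np.array(s["tool_rot"]);w=s["grip_width"]/2
print(P)
b=env.get_image("side");a=env.get_image("top")
pts=[P,P+R@[0,w,-.013],P+R@[0,-w,-.013],P-R[:,2]*.073]
def mk(p):
    u=proj(p,pts);print(u.round(1).tolist());c=u.mean(0).astype(int)
    x,y=c-40; im=cv2.resize(p["color"][y:y+80,x:x+80],(400,400),interpolation=cv2.INTER_CUBIC)
    for q,col in zip(u,[(255,0,0),(0,255,0),(0,255,255),(255,255,0)]):
        k=((q-[x,y]+.5)*5).astype(int); cv2.drawMarker(im,tuple(int(i) for i in k),col,cv2.MARKER_CROSS,10,1)
    return im
cv2.imwrite("pics/i.png",np.hstack([mk(a),mk(b)])[...,::-1])
E
```

```text
[ 0.43742612 -0.12959375  0.17062252]
[[194.9, 238.3], [181.5, 225.3], [207.0, 251.3], [190.7, 237.9]]
[[213.4, 144.8], [221.6, 132.1], [204.2, 152.7], [211.2, 129.8]]
```

View pics/i.png

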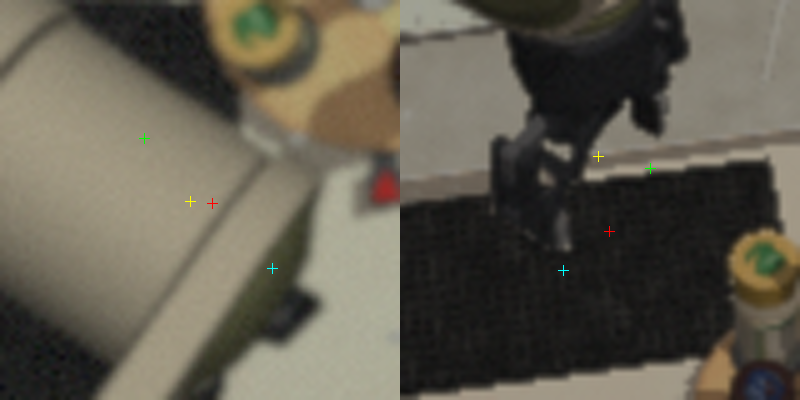

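Against the side view, the fingers show 4 to 7 px higher than the reported pose (near tip at (560,248), predicted (563,270)). That explains the empty grip: the fingertips are probably above where the state says. I'll test this with a slow touch on the dial bar.

Request:
move_arm(
  plan=[
    [0,0,-8,-8.1,-12,0,-1],
    [0,0,-16,-8.1,-12,0,-1],
    [0,0,-24,-8.1,-12,3,-1],
    [0,0,-32,-8.1,-12,7,-1],
    [0,0,-40,-8.1,-12,9,-1],
  ],
  squeeze=30,
)

```text
time_s: 7.7
position: [0.4115, -0.2736, 0.0774]
tool_rot: [[-0.998, 0.06, -0.004], [0.06, 0.998, 0.003], [0.004, 0.003, -1.0]]
ft_force: [0.2, 0.3, -0.4]
grip_width: 0.0122
gripper_force: 0.0
```

Request:
move_arm(
  plan=[
    [0,0,0,0,0,0,-1],
    [0,0,0,0,0,0,-1],
    [0,0,0,0,0,1,-1],
    [0,0,0,0,0,2,-1],
    [0,0,0,0,0,3,-1],
  ],
)

```text
time_s: 8.2
position: [0.414, -0.2717, 0.0507]
tool_rot: [[-0.998, 0.061, 0.001], [0.061, 0.998, -0.001], [-0.001, -0.001, -1.0]]
ft_force: [-0.1, -0.6, -0.5]
grip_width: 0.0
gripper_force: 0.0
```

```bash
python3 g.py .414 -.272 .03 176.5; python3 - <<'E'
from h import *
s=env.observe();P=np.array(s["position"]);b=env.get_image("side")
print(proj(b,[P,P+[0,0,.03],P+[0,0,.04]]),s["ft_force"],s["grip_width"])
im=cv2.resize(b["color"][165:225,175:255],(800,600),interpolation=cv2.INTER_CUBIC)
cv2.imwrite("pics/j.png",im[...,::-1])
E
```

```text
pos [ 0.414  -0.2717  0.0507] yaw 176.48 t 8.2 q [ -47.    26.    95.5   -0.    58.4 -133.5] tilt [ 6.e-04 -7.e-04 -1.e+00]
shift cm [-0.   -0.03  2.07] az -0.02
[[215.36570368 207.69891957]
 [214.54873288 203.1708164 ]
 [214.26889844 201.61912723]] [-0.07541986 -0.57525891 -0.45878395] 3.165380276997856e-05
```

Request:
move_arm(
  plan=[
    [0,0,0,0,0,0.5,-1],
    [0,0,0,0,0,1,-1],
    [0,0,0,0,0,1.4,-1],
    [0,0,0,0,0,1.7,-1],
    [0,0,0,0,0,1.9,-1],
  ],
)

```text
time_s: 8.75
position: [0.4138, -0.2717, 0.0318]
tool_rot: [[-0.998, 0.061, -0.0], [0.061, 0.998, 0.0], [0.0, 0.0, -1.0]]
ft_force: [0.6, -0.4, -0.4]
grip_width: -0.0001
gripper_force: 0.0
```

Request:
move_arm(
  plan=[
    [0,0,0,0,0,0.2,-1],
    [0,0,0,0,0,0.3,-1],
    [0,0,0,0,0,0.4,-1],
    [0,0,0,0,0,0.5,-1],
    [0,0,0,0,0,0.5,-1],
  ],
)

```text
time_s: 9.25
position: [0.4138, -0.2717, 0.027]
tool_rot: [[-0.998, 0.061, -0.0], [0.061, 0.998, 0.0], [0.0, 0.0, -1.0]]
ft_force: [0.9, -0.5, -0.3]
grip_width: 0.0
gripper_force: 0.0
```

Request:
move_arm(
  plan=[
    [0,0,0,0,0,0.2,-1],
    [0,0,0,0,0,0.4,-1],
    [0,0,0,0,0,0.6,-1],
    [0,0,0,0,0,0.6,-1],
    [0,0,0,0,0,0.6,-1],
  ],
)

```text
time_s: 9.75
position: [0.4143, -0.2723, 0.0244]
tool_rot: [[-0.998, 0.06, 0.002], [0.06, 0.998, -0.003], [-0.002, -0.003, -1.0]]
ft_force: [-8.1, 6.8, 40.3]
grip_width: 0.0001
gripper_force: 19.8
```

Request:
move_arm(
  plan=[
    [0,0,0,0,0,0.2,-1],
    [0,0,0,0,0,0.3,-1],
    [0,0,0,0,0,0.4,-1],
    [0,0,0,0,0,0.4,-1],
    [0,0,0,0,0,0.4,-1],
  ],
)

```text
time_s: 10.25
position: [0.4147, -0.2727, 0.0239]
tool_rot: [[-0.998, 0.06, 0.004], [0.06, 0.998, -0.006], [-0.005, -0.006, -1.0]]
ft_force: [-17.3, 15.3, 82.0]
grip_width: 0.0001
gripper_force: 40.7
```

Contact comes at a reported z of 0.025, and the bar's top is 58 mm up. So the real fingertips are about 32 mm higher than reported, which matches the picture. Backing off, opening, and regrasping 32 mm lower.

Request:
move_arm(
  plan=[
    [0,0,0,0,0,-0.8,-1],
    [0,0,0,0,0,-2.5,1],
    [0,0,0,0,0,-2.5,1],
    [0,0,0,0,0,-2.5,1],
    [0,0,0,0,0,-2.5,1],
  ],
)

```text
time_s: 10.75
position: [0.4135, -0.2714, 0.0412]
tool_rot: [[-0.998, 0.061, -0.001], [0.061, 0.998, 0.001], [0.001, 0.001, -1.0]]
ft_force: [0.4, 0.5, 0.7]
grip_width: 0.058
gripper_force: 0.0
```

```bash
python3 g.py .414 -.272 .002 176.5
```

```text
pos [ 0.4135 -0.2714  0.0412] yaw 176.51 t 10.75 q [ -47.    26.9   96.1    0.    57.1 -133.5] tilt [-0.001   0.0011 -1.    ]
shift cm [-0.06 -0.06  3.92] az 0.01
```

Request:
move_arm(
  plan=[
    [0,0,0,0,0,0,1],
    [0,0,0,0,0,0,1],
    [0,0,0,0,0,1,1],
    [0,0,0,0,0,2,1],
    [0,0,0,0,0,2.5,1],
  ],
)

```text
time_s: 11.25
position: [0.4133, -0.2713, 0.0156]
tool_rot: [[-0.998, 0.061, -0.001], [0.061, 0.998, 0.002], [0.002, 0.001, -1.0]]
ft_force: [-0.0, 0.3, 0.5]
grip_width: 0.0852
gripper_force: 0.0
```

Request:
move_arm(
  plan=[
    [0,0,0,0,0,0.4,1],
    [0,0,0,0,0,0.8,1],
    [0,0,0,0,0,1.1,1],
    [0,0,0,0,0,1.2,1],
    [0,0,0,0,0,1.2,1],
  ],
)

```text
time_s: 11.75
position: [0.4138, -0.2717, 0.005]
tool_rot: [[-0.998, 0.061, 0.0], [0.061, 0.998, -0.0], [-0.0, -0.0, -1.0]]
ft_force: [0.6, 0.1, -0.2]
grip_width: 0.0856
gripper_force: 0.0
```

```bash
python3 g.py .414 -.272 .002 176.5
```

```text
pos [ 0.4138 -0.2717  0.005 ] yaw 176.51 t 11.75 q [ -47.    30.2   98.2    0.    51.6 -133.5] tilt [ 0. -0. -1.]
shift cm [-0.02 -0.02  0.3 ] az 0.01
```

Request:
move_arm(
  plan=[
    [0,0,0,0,0,0,0],
    [0,0,0,0,0,0,-0.4],
    [0,0,0,0,0,0,-1],
    [0,0,0,0,0,0,-1],
    [0,0,0,0,0,0,-1],
  ],
  squeeze=30,
)

```text
time_s: 12.25
position: [0.4138, -0.2716, 0.0051]
tool_rot: [[-0.998, 0.061, -0.0], [0.061, 0.998, 0.0], [0.0, 0.0, -1.0]]
ft_force: [1.3, 13.4, 8.1]
grip_width: 0.0124
gripper_force: 7.9
```

Request:
move_arm(
  plan=[
    [0,0,0,0,0,0,-1],
    [0,0,0,0,0,0,-1],
    [0,0,0,0,0,0,-1],
    [0,0,0,0,0,0,-1],
  ],
)

```text
time_s: 12.65
position: [0.4137, -0.2712, 0.0052]
tool_rot: [[-0.998, 0.061, -0.0], [0.061, 0.998, 0.001], [0.0, 0.001, -1.0]]
ft_force: [0.0, 4.7, 5.9]
grip_width: 0.011
gripper_force: 30.9
```

Gripped, opening 11 to 12 mm. Turning clockwise 74.4° in all, to yaw 102.1°.

Request:
move_arm(
  plan=[
    [0,0,7,0,0,0,-1],
    [0,0,15,0,0,0,-1],
    [0,0,23,0,0,0,-1],
    [0,0,31,0,0,0,-1],
    [0,0,38,0,0,0,-1],
  ],
)

```text
time_s: 13.15
position: [0.4141, -0.2701, 0.0052]
tool_rot: [[-0.745, 0.667, 0.001], [0.667, 0.745, 0.003], [0.001, 0.002, -1.0]]
ft_force: [4.3, 11.4, 6.8]
grip_width: 0.0116
gripper_force: 31.0
```

```bash
python3 g.py .4138 -.2717 .005 102.1; python3 -c "
from h import *;s=env.observe();print(s['ft_force'],s['wrist_torque'],s['grip_width'])"
```

```text
pos [ 0.4141 -0.2701  0.0052] yaw 138.19 t 13.15 q [-46.9  30.1  98.3   0.2  51.7 -95.2] tilt [ 5.0e-04  2.6e-03 -1.0e+00]
shift cm [-0.08 -0.14  0.02] az 36.09
[ 4.28769079 11.44126108  6.81302692] [ 1.92210371 -0.79111527  0.07780279] 0.011645282492417927
```

Request:
move_arm(
  plan=[
    [0,0,8,0.05,0.1,0,-1],
    [0,0,16,0.05,0.1,0,-1],
    [0,0,24,0.05,0.1,0,-1],
    [0,0,32,0.05,0.1,0,-1],
    [0,0,36.4,0.05,0.1,0,-1],
  ],
)

```text
time_s: 13.65
position: [0.4151, -0.2696, 0.0052]
tool_rot: [[-0.205, 0.979, 0.002], [0.979, 0.205, 0.002], [0.001, 0.002, -1.0]]
ft_force: [8.4, 9.5, 4.0]
grip_width: 0.0115
gripper_force: 30.6
```

Request:
move_arm(
  plan=[
    [0,0,0,0,0,0,-1],
    [0,0,0,0,0,0,-1],
  ],
)

```text
time_s: 13.85
position: [0.4151, -0.2695, 0.0052]
tool_rot: [[-0.209, 0.978, 0.002], [0.978, 0.209, 0.002], [0.001, 0.002, -1.0]]
ft_force: [5.9, 9.4, 4.1]
grip_width: 0.0114
gripper_force: 30.7
```

```bash
python3 g.py .4138 -.2717 .005 102.1; python3 -c "
from h import *;s=env.observe();print(s['ft_force'],s['wrist_torque'],s['grip_width'])"
```

```text
pos [ 0.4151 -0.2695  0.0052] yaw 102.08 t 13.85 q [-46.8  30.1  98.3   0.2  51.6 -59. ] tilt [ 0.002   0.0016 -1.    ]
shift cm [-0.18 -0.17  0.02] az -0.02
[5.88815662 9.36891804 4.10901826] [ 1.57899275 -1.14738928 -0.04719028] 0.011386867142325794
```

Request:
move_arm(
  plan=[
    [0,0,0,0,0,0,0],
    [0,0,0,0,0,0,0],
    [0,0,0,0,0,0,0],
    [0,0,0,0,0,-4,0],
    [0,0,0,0,0,-9,0],
  ],
)

```text
time_s: 14.35
position: [0.4131, -0.2701, 0.0947]
tool_rot: [[-0.209, 0.978, -0.004], [0.978, 0.209, 0.003], [0.004, -0.003, -1.0]]
ft_force: [1.2, -0.4, 0.2]
grip_width: 0.0425
gripper_force: 0.0
```

Request:
move_arm(
  plan=[
    [0,0,0,-6,-6,-4,1],
    [0,0,0,-12,-12,-9,1],
    [0,0,0,-12,-12,-9,1],
    [0,0,0,-12,-12,-9,1],
    [0,0,0,-12,-12,-9,1],
  ],
)

```text
time_s: 14.85
position: [0.32, -0.4177, 0.1874]
tool_rot: [[-0.205, 0.979, 0.001], [0.979, 0.205, -0.006], [-0.006, 0.0, -1.0]]
ft_force: [0.5, 0.1, 0.3]
grip_width: 0.0853
gripper_force: 0.0
```

```bash
python3 g.py .5607 -.1964 .195 123.7; python3 - <<'E'
from h import *
a=env.get_image("top");b=env.get_image("side")
f=lambda i:cv2.resize(i,(400,400),interpolation=cv2.INTER_CUBIC)
cv2.imwrite("pics/k.png",np.hstack([f(a["color"][225:275,225:275]),f(b["color"][180:230,185:235])])[...,::-1])
E
```

```text
pos [ 0.32   -0.4177  0.1874] yaw 101.85 t 14.85 q [-65.4  19.7  79.4  -0.1  80.5 -77.2] tilt [ 0.0014 -0.0057 -1.    ]
shift cm [16.71 28.1  -0.85] az -21.85
```

View pics/k.png

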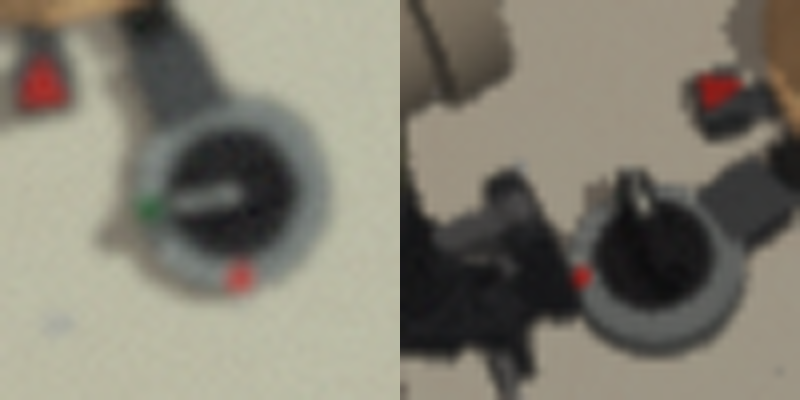

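The line now points at the green dot (line tip near (178,203), green dot at (150,208) in the left panel). On to the hub grip.

Request:
move_arm(
  plan=[
    [0,0,-4,16.7,28.1,-0.9,1],
    [0,0,-8,16.7,28.1,-0.9,1],
    [0,0,-12,16.7,28.1,-0.9,1],
    [0,0,-16,16.7,28.1,-0.9,1],
    [0,0,-21.8,16.7,28.1,-0.9,1],
  ],
)

```text
time_s: 15.45
position: [0.5063, -0.24, 0.1912]
tool_rot: [[-0.562, 0.827, -0.001], [0.827, 0.562, 0.001], [0.002, -0.001, -1.0]]
ft_force: [0.2, -1.5, -0.6]
grip_width: 0.0854
gripper_force: 0.0
```

```bash
python3 g.py .5607 -.1964 .195 123.7
```

```text
pos [ 0.5063 -0.24    0.1912] yaw 124.19 t 15.45 q [-37.5  23.2  73.3  -0.   83.6 -71.7] tilt [-0.0015  0.0011 -1.    ]
shift cm [ 0.55  6.94 -0.39] az 0.49
```

Request:
move_arm(
  plan=[
    [0,0,0,0.6,6.9,-0.3,1],
    [0,0,0.5,0.6,6.9,-0.3,1],
    [0,0,0.5,0.6,6.9,-0.3,1],
    [0,0,0.5,0.6,6.9,-0.3,1],
  ],
)

```text
time_s: 15.85
position: [0.5587, -0.1986, 0.194]
tool_rot: [[-0.552, 0.834, -0.002], [0.834, 0.552, 0.001], [0.002, -0.001, -1.0]]
ft_force: [0.2, -0.9, 0.6]
grip_width: 0.0855
gripper_force: 0.0
```

```bash
python3 g.py .5607 -.1964 .129 123.7
```

```text
pos [ 0.5587 -0.1986  0.194 ] yaw 123.53 t 15.85 q [-31.   26.4  67.5  -0.   86.3 -64.5] tilt [-1.9e-03  8.0e-04 -1.0e+00]
shift cm [0.07 0.3  6.5 ] az -0.17
```

Request:
move_arm(
  plan=[
    [0,0,0,0.1,0.2,1,1],
    [0,0,0,0.1,0.2,3,1],
    [0,0,0,0.1,0.2,5,1],
    [0,0,0,0.1,0.2,6.3,1],
    [0,0,0,0.1,0.2,6.3,1],
  ],
)

```text
time_s: 16.35
position: [0.5584, -0.1979, 0.1295]
tool_rot: [[-0.549, 0.836, -0.004], [0.836, 0.549, 0.002], [0.004, -0.002, -1.0]]
ft_force: [0.5, -0.1, -0.7]
grip_width: 0.0855
gripper_force: 0.0
```

Request:
move_arm(
  plan=[
    [0,0,0,0,0,0,0],
    [0,0,0,0,0,0,-0.3],
    [0,0,0,0,0,0,-1],
    [0,0,0,0,0,0,-1],
    [0,0,0,0,0,0,-1],
  ],
  squeeze=40,
)

```text
time_s: 16.85
position: [0.5632, -0.1964, 0.1327]
tool_rot: [[-0.551, 0.835, 0.008], [0.835, 0.551, 0.002], [-0.003, 0.008, -1.0]]
ft_force: [4.3, 3.5, -3.5]
grip_width: 0.0154
gripper_force: 39.1
```

Request:
move_arm(
  plan=[
    [0,0,0,0,0,0,-1],
    [0,0,0,0,0,0,-1],
    [0,0,0,0,0,0,-1],
  ],
)

```text
time_s: 17.15
position: [0.5631, -0.1965, 0.1327]
tool_rot: [[-0.552, 0.834, 0.007], [0.834, 0.552, 0.001], [-0.003, 0.006, -1.0]]
ft_force: [13.9, 8.1, -0.1]
grip_width: 0.0155
gripper_force: 40.3
```

```bash
python3 g.py .5607 -.1964 .129 185.1; python3 -c "
from h import *;s=env.observe();print(s['ft_force'],s['wrist_torque'],s['grip_width'])"
```

```text
pos [ 0.5631 -0.1965  0.1327] yaw 123.48 t 17.15 q [-30.7  29.2  73.1   0.3  77.4 -64.3] tilt [ 0.0067  0.0011 -1.    ]
shift cm [ 0.14 -0.2   0.37] az -61.62
[13.87166381  8.09545184 -0.05331601] [ 0.89311371 -1.67253335 -0.06738384] 0.015504363307553266
```

Request:
move_arm(
  plan=[
    [0,0,0,0,0.4,0,-1],
    [0,0,-7,0,0.4,0,-1],
    [0,0,-14,0,0.4,0,-1],
    [0,0,-22,0,0.4,0,-1],
    [0,0,-30,0,0.4,0,-1],
  ],
)

```text
time_s: 17.65
position: [0.5636, -0.1956, 0.1326]
tool_rot: [[-0.897, 0.442, 0.001], [0.442, 0.897, -0.0], [-0.001, 0.0, -1.0]]
ft_force: [0.3, 1.7, 3.3]
grip_width: 0.0159
gripper_force: 41.5
```

```bash
python3 g.py .5625 -.1955 .129 185.1; python3 -c "
from h import *;s=env.observe();print(s['ft_force'],s['wrist_torque'],s['grip_width'])"
```

```text
pos [ 0.5636 -0.1956  0.1326] yaw 153.74 t 17.65 q [-30.5  29.4  72.8   0.   77.8 -94.2] tilt [ 6.e-04 -3.e-04 -1.e+00]
shift cm [ 0.11 -0.04  0.36] az -31.36
[0.27310286 1.69173409 3.31175103] [ 0.23234637  0.07975041 -0.04830492] 0.015878314853828807
```

Turning easily, with torque about 0.05 N m. Finishing the turn slowly.

Request:
move_arm(
  plan=[
    [0,0,-8,0,0,0,-1],
    [0,0,-16,0,0,0,-1],
    [0,0,-23,0,0,0,-1],
    [0,0,-28,0,0,0,-1],
    [0,0,-31.4,0,0,0,-1],
  ],
)

```text
time_s: 18.15
position: [0.5638, -0.1946, 0.1327]
tool_rot: [[-0.996, -0.088, 0.001], [-0.088, 0.996, 0.001], [-0.001, 0.001, -1.0]]
ft_force: [-0.7, 5.4, 5.0]
grip_width: 0.0154
gripper_force: 41.6
```

Request:
move_arm(
  plan=[
    [0,0,0,0,0,0,-1],
    [0,0,0,0,0,0,-1],
    [0,0,0,0,0,0,-1],
  ],
)

```text
time_s: 18.45
position: [0.5638, -0.1945, 0.1326]
tool_rot: [[-0.996, -0.085, 0.001], [-0.085, 0.996, 0.001], [-0.001, 0.001, -1.0]]
ft_force: [-0.2, 4.8, 3.5]
grip_width: 0.0156
gripper_force: 41.6
```

```bash
python3 g.py .5625 -.1955 .129 185.1; python3 - <<'E'
from h import *
np.set_printoptions(precision=4,suppress=True)
s=env.observe();print(s['ft_force'],s['wrist_torque'],s['grip_width'])
a=env.get_image("top");b=env.get_image("side")
A=np.array([.5607,-.1964])
for n,p in(("top",a),("side",b)):
    for k,z in(("gold_spot",.085),("front_spot",.085),("dial_grip",.045),("jigger",0),("cup",0),("bottle",0)):
        for d in env.tip_of(k,p)[:1]:
            X=atz(p,d["pixel"],z);print(n,k,np.round(d["pixel"],1),round(d["conf"],2),X,np.degrees(np.arctan2(*(X[:2]-A)[::-1])).round(1))
fr=-.062*np.array([np.cos(.0895),np.sin(.0895)])+A
print("expected cap px",proj(a,[*fr,.138]),proj(b,[*fr,.138]))
f=lambda i:cv2.resize(i,(400,400),interpolation=cv2.INTER_CUBIC)
cv2.imwrite("pics/l.png",np.hstack([f(a["color"][170:270,190:290]),f(b["color"][140:220,190:270])])[...,::-1])
E
```

```text
pos [ 0.5638 -0.1945  0.1326] yaw -175.15 t 18.45 q [-3.040e+01  2.940e+01  7.280e+01  1.000e-01  7.780e+01 -1.253e+02] tilt [ 9.0e-04  1.3e-03 -1.0e+00]
shift cm [ 0.14 -0.09  0.36] az -0.25
[-0.1578  4.7982  3.4576] [ 0.7447 -0.0679  0.0051] 0.015622925183246986
top gold_spot [224.7 212.6] 0.62 [ 0.5061 -0.1931  0.085 ] 176.6
top front_spot [228.5 215.8] 0.94 [ 0.4981 -0.2032  0.085 ] -173.8
top dial_grip [251.3 247.5] 0.8 [ 0.4177 -0.2645  0.045 ] -154.5
top jigger [166.5 170.1] 0.7 [ 0.6286 -0.02    0.    ] 69.0
top cup [315.3 165.2] 0.62 [ 0.6531 -0.4406  0.    ] -69.3
top bottle [330.5 203.8] 0.89 [ 0.5444 -0.4838  0.    ] -93.2
side gold_spot [240.4 174.3] 0.63 [ 0.504  -0.1914  0.085 ] 174.9
side dial_grip [213.2 212. ] 0.6 [ 0.4056 -0.2818  0.045 ] -151.2
side cup [309.3 252.6] 0.88 [ 0.6655 -0.4425  0.    ] -66.9
side bottle [214.  212.2] 0.23 [ 0.4071 -0.2609  0.    ] -157.2
expected cap px [[226.9986 214.0204]] [[238.7597 168.3635]]
```

View pics/l.png

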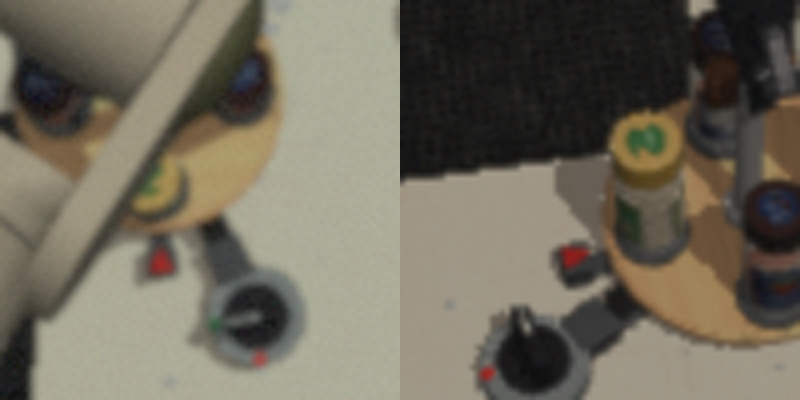

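```bash
python3 - <<'E'
from h import *
a=env.get_image("top");b=env.get_image("side");A=np.array([.5607,-.1964])
for th in(-4,-2,0,2,4):
    g=np.radians(185.13+th); P=lambda k:[*(A+.062*np.array([np.cos(g+k),np.sin(g+k)])),.138]
    print(th,proj(b,[P(0),P(np.pi/2)]).round(1).tolist(),proj(a,[P(0),P(np.pi/2)]).round(1).tolist())
h=cv2.cvtColor(b["color"],cv2.COLOR_RGB2HSV).astype(int)
m=(h[...,0]>15)&(h[...,0]<32)&(h[...,1]>110)&(h[...,2]>90);m[:, :225]=0;m[:,248:]=0;m[:158]=0;m[182:]=0
y,x=m.nonzero();print(len(x),x.mean(),y.mean(),x.min(),x.max(),y.min(),y.max())
E
```

```text
-4 [[238.4, 167.1], [263.8, 181.6]] [[225.2, 214.1], [250.6, 189.2]]
-2 [[238.6, 167.7], [264.6, 181.5]] [[226.1, 214.1], [250.5, 188.3]]
0 [[238.8, 168.4], [265.3, 181.3]] [[227.0, 214.0], [250.5, 187.5]]
2 [[239.0, 169.0], [266.0, 181.1]] [[227.9, 213.9], [250.4, 186.6]]
4 [[239.2, 169.6], [266.7, 180.9]] [[228.8, 213.8], [250.3, 185.8]]
129 240.2015503875969 169.07751937984497 232 247 162 180
```

```bash
python3 -c "
from rig import env;print(env.close_job())"
```

```text
the job is handed in; nothing more can be done
None
```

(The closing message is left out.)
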